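# Unscrew the captive jar cap and lever the lid open with a butter knife

## Task

Open the blue condiment jar: unscrew its brass cap (anticlockwise from above) until its thread lets go of the lid, then pick up the butter knife and lever the hinged lid up with the blade under its front tab, not with the gripper, until the lid stands open at least 60 degrees. Then lay the knife flat on the wooden board and let go; leave the white jar, wine glass, pepper mill and tumbler standing where they are.

Things in the scene. Friction and masses are not known exactly. Their poses are not given: they have to be found in the camera images.
- jar: Target jar: blue stoneware, fixed, 115 mm to the rim (160 mm with lid and cap); body diameter 90 mm up to 75 mm, neck diameter 72 mm from 85 mm to the rim. Origin: centre of the underside, z up. Front, with the lid's brass pry tab: -x side, roughly facing the robot; hinge: +x side.
- jar_hinge (a point): Point on the lid's hinge axis: on the jar's +x side, 46 mm from the jar's axis, 115 mm above the table. The hinge axis runs along the jar's y. Fixed.
- lid_angle (a joint): Lid angle, rad: 0 shut, positive raises the lid's front up and back towards the jar's +x side; stop at 1.5 (60 degrees = 1.05). The hinge is stiff: about 2.5 N at the tab moves it and it stays where it is left. While the cap is screwed on, the lid is held shut.
- lid: The hinged lid, carrying the cap: blue disc, diameter 74 mm, 6 mm thick; its origin lies on the hinge axis, 46 mm behind its centre; underside 116 mm above the table when shut. A brass tab 30 mm wide, 4 mm thick sticks out at the front (-x) to 70 mm from the jar's axis; its underside is 117 mm above the table when shut, with 34 mm of free overhang past the neck.
- lid_tab (a point): Middle of the tab's front end, 70 mm in front of the jar's axis (116 mm from the hinge axis), level with the underside of the lid disc (116 mm above the table when shut). Moves with the lid.
- cap: The captive brass screw cap on the lid; it never comes off. Ribbed disc, diameter 64 mm, 122 to 135 mm above the table; on it an upright wing bar 60 mm long, 16 mm thick, 25 mm tall (135 to 160 mm above the table), a red dot at one end. Take the wing across its 16 mm thickness. Origin on the cap's axis, 115 mm above the table when shut.
- cap_grip (a point): Centre of the wing bar, on the cap's axis, 147.5 mm above the table when shut. Its x axis runs along the wing towards the red dot, so yaw = jar yaw + cap angle.
- cap_angle (a joint): Cap angle, rad: 0 fully tight, grows as it is unscrewed (anticlockwise from above), end stop at 2.7. Stiff (about 0.15 N m), stays where it is left, does not rise. Starts at 0 to 0.4. The thread lets go of the lid at about 2.3.
- knife: Butter knife, loose, about 90 g, 200 mm long, lying flat. Origin: under the middle of its length; x runs from handle to blade tip, z up. Dark wooden handle 110 mm long (x -100 to +10 mm), 18 mm wide, 16 mm thick; flat steel blade 90 mm long (x +10 to +100 mm), 22 mm wide, 3 mm thick, its mid-plane 8 mm above the underside.
- knife_grip (a point): Good grip point on the handle near the centre of mass: 30 mm behind the knife's origin, 8 mm above its underside.
- knife_tip (a point): Tip of the blade, 130 mm ahead of knife_grip, in the blade's mid-plane.
- board: Wooden serving board, fixed, 200 x 120 mm, 14 mm thick (top 14 mm above the table). Origin: centre of the underside; x along its length.
- white_jar: Bystander: white jar of the same outline with a black cap, loose, 90 mm in diameter, 160 mm tall. Origin: centre of the underside, z up.
- wine_glass: Bystander: wine glass, loose, 74 mm in diameter, 190 mm tall. Origin: centre of the foot, z up.
- pepper_mill: Bystander: dark wooden pepper mill, loose, 56 mm in diameter, 160 mm tall. Origin: centre of the underside, z up.
- tumbler: Bystander: blue tumbler, loose, 72 mm in diameter, 85 mm tall. Origin: centre of the underside, z up.

How it is judged (in metres and radians):
On the way, in this order (a step that is already met when the one before it is completed fails the run):
1. the cap is unscrewed by at least 2.2 rad with the lid still shut (value of joint cap_angle above 2.2 rad and value of joint lid_angle below 0.1 rad), for 0.1 s.
2. the knife, touching the lid, has raised it beyond 0.5 rad (value of joint lid_angle above 0.5 rad and contact force between knife and lid above 0.2 N), for 0.05 s.
At the end, for the whole second after the job is handed in: Cap unscrewed over 2.2 rad; lid still, open over 1.0 rad; knife flat (tilt under 0.12 rad) and still on the board, its middle within 90 mm along and 55 mm across of the board's centre; the four bystanders within 30 mm of their starts, tilted under 0.3 rad (value of joint cap_angle above 2.2 rad and value of joint lid_angle between 1 and 1.6 rad and velocity of joint lid_angle between -0.05 and 0.05 rad/s and x of knife in the frame of board between -0.09 and 0.09 m and y of knife in the frame of board between -0.055 and 0.055 m and z of knife in the frame of board between 0.006 and 0.036 m and angle between the z axis of knife and the z axis of board, either way round below 0.12 rad and linear speed of knife below 0.02 m/s and distance of each of white_jar, wine_glass, pepper_mill, tumbler from where it was at the start of the episode below 0.03 m and angle between each of white_jar, wine_glass, pepper_mill, tumbler's own z axis and vertical below 0.3 rad); the robot touches nothing.
It fails at once if the gripper or arm touches the lid or cap while the lid is raised beyond 0.15 rad (it must be levered with the knife) (value of joint lid_angle above 0.15 rad and (contact force between any of the fingers, the arm and lid above 1 N or contact force between any of the fingers, the arm and cap above 1 N)).
It fails at once if a bystander (white jar, wine glass, pepper mill or tumbler) is moved more than 30 mm or tipped by more than 0.5 rad (distance of any of white_jar, wine_glass, pepper_mill, tumbler from where it was at the start of the episode above 0.03 m or angle between any of white_jar, wine_glass, pepper_mill, tumbler's own z axis and vertical above 0.5 rad).
It also fails if it takes over 72 s, if anything falls off the work surface, if the arm or the gripper's body presses on something with over 40 N, if the wrist force passes 120 N, or if a joint passes its speed limit or range.

## Robot

A 6-joint arm with a two-finger parallel gripper is mounted at the origin on the work surface. World frame = base frame: x ahead of the robot, y to its left, z up, the work surface at z = 0. Lengths are in mm, angles in rad, forces in N, time in s.
With the tool pointing down it reaches from about 250 to 800 mm from the base axis. Payload 8.5 kg.
Tool frame: the origin (TCP) lies between the finger pads; the fingertips stand 25 mm ahead of it and the grasp point (between the pads) lies 6 mm ahead of it (env.tip_reach is the z of the fingertips in the tool frame, in mm); z points along the fingers, y is the line along which they close (so a half turn about z gives the same grasp; the last joint's range is limited). The gripper opens to 85 mm and grips with 20 to 120 N. Pads are 22 mm wide; open, the fingers measure 114 mm over their backs; the gripper's body (76 mm by 85 mm) begins 54 mm behind the grasp point. The pads swing forward as they close: fully open they stand 13 mm farther back than shut.
Start: joints at [-1.114, 0.238, -0.013, 1.319, 0, 1.571], TCP at [231.546, -471.135, 256.276] pointing down, gripper open.
Joint ranges: [-2.66, 2.66], [-1.03, 1.9], [-1.14, 1.46], [-1.82, 2.27], [-1.45, 1.34], [-3.14, 3.14]. Speed limits (rad/s): [2.22, 2.22, 2.79, 3.14, 3.14, 3.14].

## Interface

Orientations are given as a rotation vector (axis times angle).
In Python, from bench import env gives the robot as it stands.
- The arm moves only by the tool carry_out, never from a script. Its argument "deltas" is text: rows parted by semicolons, each of 6 numbers parted by spaces: the shift along the tool's x, y, z in cm, then the turn, a rotation vector about the tool's x, y, z in degrees. A call has 1 to 12 rows; each row is the pose to reach, as a shift and turn from the pose commanded when the call began, along the tool's axes at that moment; what a row does not reach only later rows make up. A row lasts 1/12 s, in which the tool goes at most 41.7 mm and 7.16 degrees, less where a joint would pass 70% of its speed; a pose out of reach is approached as far as the arm can. A call with a gripper value outside its range is refused whole. "hand" is the closure, from -1 (fully open) to 1 (shut), set as the call begins (left out, the last holds). The fingers move at their own pace and stop on an object; "newtons" is the grip in N (left out, the last holds). Time passes only in rows, so rows that repeat a pose let the fingers close. It gives the time, the measured TCP pose, the force, the opening and the grip force at its end, in the units of the state.
- env.read_state(): the state, without advancing time (a new reading comes with each control period).
- env.capture(name): name is "scene" or "top" or "wrist"; returns the picture (400x640x3 uint8, blue, green, red); there is no depth.
- env.get_calibration(name): a dict with "K" (3x3 intrinsics, pixels), "world_to_cam" (4x4, takes a point from world to camera coordinates). Camera axes: x right, y down, z forward; pixel columns grow to the right and rows downward; lengths in mm; the calibration is good to about 2 mm. A picture is of the moment at which its call begins: read the wrist's pose just before it. get_calibration takes no time and is no camera call; for the wrist camera it gives the pose at the moment of the call.
- env.finish_job(): hands the job in; it is judged then, once.
The state is a dict: "time_s": time; "joint_positions": joint angles; "qd": joint speeds; "joint_efforts": joint torques, N m; "eef_pos": TCP position; "ee_rot": TCP orientation; "force": force on the tool from outside, world axes, zero at the start; "wrist_torque": the same for the moment, N m; "grip_width": finger opening in mm; "gripper_force": force on a finger pad.
Only numpy, scipy, OpenCV 4.12 (cv2) and the standard library are available. Lean on these libraries where they do the work, as an engineer would, in place of code of your own. Each camera call takes 0.05 s, during which the arm holds its last target. There are 200 camera calls.

## Working session

There is one attempt and no reset: what is moved stays moved. The work goes in short steps, Python scripts to look and compute and a tool call to move; the robot and the scene stay as the last step left them, time stands still between calls to the robot, and variables do not carry over. Pictures are saved under pics/ and viewed, at most 10 in all, crops included, and the job is handed in when it is done.

Besides the shell and the picture viewer there is one more tool, called as a command line: name --argument value ..., lists and objects as JSON in quotes. carry_out: Moves the arm, as the interface text tells. Its arguments: {"type":"object","properties":{"deltas":{"type":"string"},"hand":{"type":"number"},"newtons":{"type":"number"}},"required":["deltas"]}

```bash
mkdir -p pics; ls
python3 - <<'E'
from bench import env
import cv2,numpy as np
for n in("scene","top"):
    cv2.imwrite(f"pics/{n}0.png",env.capture(n)); c=env.get_calibration(n); print(n,np.round(c["K"],1).tolist(),np.round(c["world_to_cam"],3).tolist())
s=env.read_state();print(s)
E
```

```text
pics
scene [[482.8, 0.0, 312.1], [0.0, 482.8, 203.4], [0.0, 0.0, 1.0]] [[-0.419, 0.908, -0.011, 176.065], [0.711, 0.321, -0.626, -324.707], [-0.565, -0.27, -0.78, 1437.201], [0.0, 0.0, 0.0, 1.0]]
top [[362.3, 0.0, 319.5], [0.0, 362.3, 192.2], [0.0, 0.0, 1.0]] [[-0.015, -0.999, 0.032, 43.92], [-0.999, 0.014, -0.044, 534.238], [0.044, -0.033, -0.999, 888.769], [0.0, 0.0, 0.0, 1.0]]
{'time_s': 0.1, 'joint_positions': array([-1.11401079e+00,  2.38711112e-01, -1.41603349e-02,  1.31919384e+00,
        1.70320344e-05,  1.57078813e+00]), 'qd': array([-6.46388597e-04,  7.93670937e-05,  3.14478646e-03, -1.41452778e-04,
        3.69772649e-04, -1.06050327e-03]), 'joint_efforts': array([-1.01382744e-05, -5.39720428e+01,  3.46999884e+01,  1.34707033e-02,
        1.07468858e-05,  1.67530416e-06]), 'eef_pos': array([ 231.4159144 , -470.8715295 ,  255.75070867]), 'ee_rot': array([-3.05879976e+00, -7.11027077e-01,  4.25067753e-04]), 'force': array([ 0.91612875,  0.19919124, -0.34146529]), 'wrist_torque': array([ 0.01401131, -0.01595587, -0.09726925]), 'gripper_force': 0.0, 'grip_width': 85.68681071724711}
```

View pics/scene0.png

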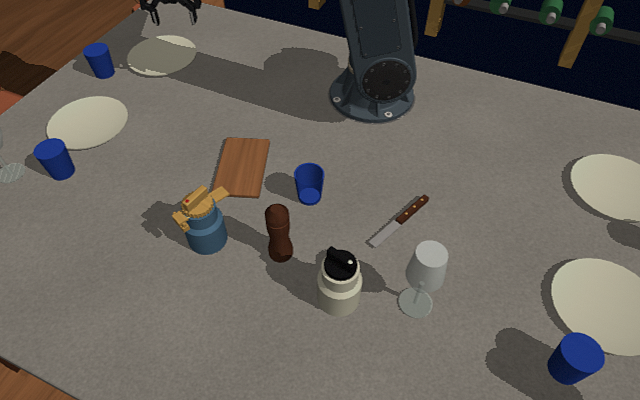

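View pics/top0.png

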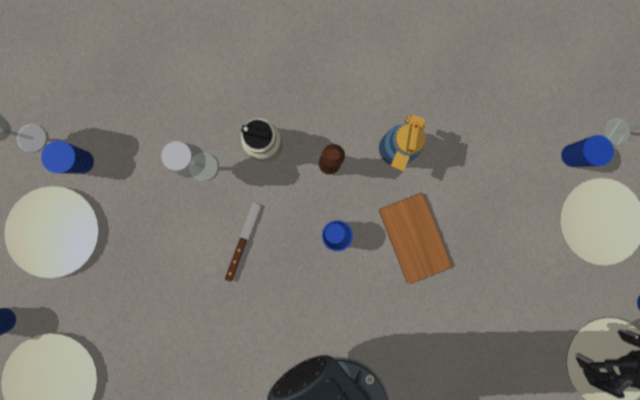

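The top view shows the jar at about (402,145), with its tab pointing down to (401,160). The board is near (415,238), the knife runs from (231,279) to (256,206), and the tumbler is at (337,236), between board and knife. I'll zoom in on the details next.

Run:
```python
import cv2,numpy as np
t=cv2.imread("pics/top0.png");s=cv2.imread("pics/scene0.png")
def z(im,x,y,w,h,k): 
    return cv2.resize(im[y:y+h,x:x+w],None,fx=k,fy=k,interpolation=cv2.INTER_CUBIC)
a=z(t,370,105,80,70,5);b=z(s,160,175,80,80,5)[:350]
c=z(t,205,195,80,50,5)  # knife tip half
d=z(s,360,190,80,50,5)
cv2.imwrite("pics/z0.png",np.vstack([np.hstack([a,b]),np.hstack([z(t,215,198,80,90,5)[:,:400][:450:1][::2,::2].repeat(1,0) if 0 else cv2.resize(z(t,215,198,80,90,1),(222,250),interpolation=cv2.INTER_CUBIC),np.zeros((250,178,3),np.uint8),z(s,360,190,80,62,5)[:250] if 0 else cv2.resize(s[190:250,360:440],(333,250),interpolation=cv2.INTER_CUBIC),np.zeros((250,67,3),np.uint8)])]))
```

```text
(no output)
```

View pics/z0.png

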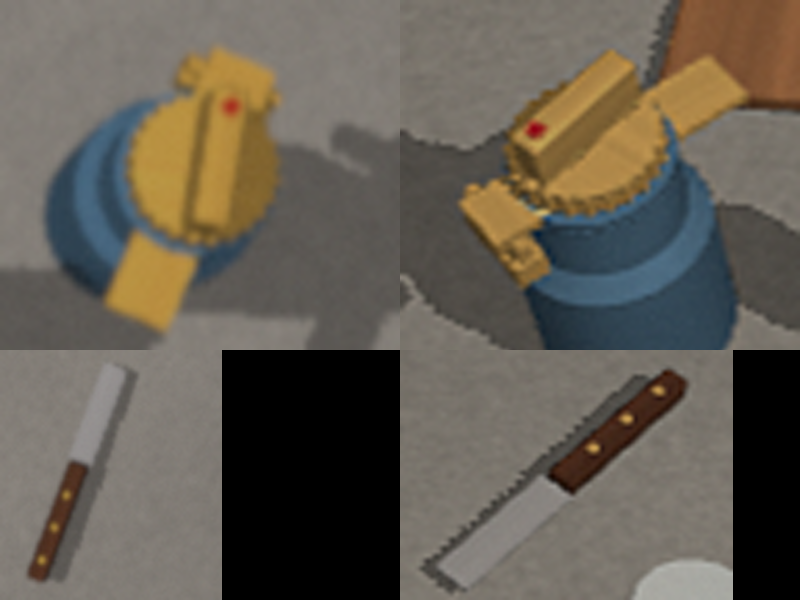

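Picks from the zoom. Wing top centre: top (413.6,136.6), scene (195,195.6). Tab end: top (397.5,168), scene (226,190.5). Knife tip: top (257.2,204.5), scene (372.3,245.3). I'll triangulate these.

```bash
cat > h.py <<'E'
from bench import env
import cv2,numpy as np
from scipy.spatial.transform import Rotation as R
C={n:env.get_calibration(n) for n in("scene","top")}
def tri(obs): # [(cal,px)..]
    A=[]
    for c,p in obs:
        P=c["K"]@np.array(c["world_to_cam"])[:3]
        A+= [p[0]*P[2]-P[0],p[1]*P[2]-P[1]]
    v=np.linalg.svd(np.array(A))[2][-1];return v[:3]/v[3]
def atz(c,p,z):
    W=np.array(c["world_to_cam"]);d=W[:3,:3].T@np.linalg.inv(c["K"])@[p[0],p[1],1];o=-W[:3,:3].T@W[:3,3]
    return o+d*(z-o[2])/d[2]
def proj(c,X):
    W=np.array(c["world_to_cam"]);u=c["K"]@(W[:3,:3]@X+W[:3,3]);return u[:2]/u[2]
E
python3 - <<'E'
from h import *
np.set_printoptions(precision=1,suppress=True)
for n,a,b in [("wing",(413.6,136.6),(195,195.6)),("dot",(416.2,126.2),(187.2,201)),("tabL",(391.4,165),(222.4,186.6)),("tabR",(403.6,171),(229.6,194.4)),("tip",(257.2,204.5),(372.3,245.3)),("kend",(228.7,280.2),(426.5,196.5)),("kjun",(243.1,238.7),(398.9,221.7)),
 ("b1",(379,208),(270,139)),("b2",(424,194),(213,194)),("b1b",(379,208),(260,197)),]:
    print(n,tri([(C["top"],a),(C["scene"],b)]))
for p in [(379,208),(424,194),(452,267),(409,283)]: print("btop",atz(C["top"],p,14))
for p in [(228,138),(270,139),(260,197),(213,194)]: print("bscene",atz(C["scene"],p,14))
for n,p,z in [("wing",(413.6,136.6),160),("tabL",(391.4,165),121),("tabR",(403.6,171),121),("tip",(257.2,204.5),9),("end",(228.7,280.2),16),("jun",(243.1,238.7),12),("tumb",(337,236),85),("mill",(334,153),160),("white",(257,133),160),("glass",(176,156),190)]: print(n,atz(C["top"],p,z))
for n,p,z in [("wing",(195,195.6),160),("tabL",(229.6,194.4),121),("tabR",(222.4,186.6),121),("tip",(372.3,245.3),9),("end",(426.5,196.5),16),("jun",(398.9,221.7),12)]: print("S",n,atz(C["scene"],p,z))
E
```

```text
wing [ 643.8 -160.7  155.3]
dot [ 664.8 -165.1  159.1]
tabL [ 589.8 -123.8  142.9]
tabR [ 572.2 -140.5   93.7]
tip [506.9 191.    2.5]
kend [322.4 262.    8.3]
kjun [423.2 225.5   8.8]
b1 [491.7 -64.6 221.1]
b2 [ 525.5 -225.5    0.4]
b1b [ 492.2 -109.     9.5]
btop [ 493.4 -111.    14. ]
btop [ 526.6 -224.9   14. ]
btop [ 344.3 -290.    14. ]
btop [ 307.4 -181.3   14. ]
bscene [ 348.4 -283.6   14. ]
bscene [ 305.3 -178.    14. ]
bscene [ 494.8 -105.1   14. ]
bscene [ 533.8 -214.8   14. ]
wing [ 642.6 -158.8  160. ]
tabL [ 587.7 -119.5  121. ]
tabR [ 574.2 -146.3  121. ]
tip [506.6 190.6   9. ]
end [324.1 259.8  16. ]
jun [423.3 225.2  12. ]
tumb [431.5   0.3  85. ]
mill [609.7   9.5 160. ]
white [653.1 168.9 160. ]
glass [602.4 324.1 190. ]
S wing [ 646.7 -157.9  160. ]
S tabL [ 588.9 -116.7  121. ]
S tabR [ 576.3 -142.6  121. ]
S tip [511.4 191.8   9. ]
S end [328.9 262.9  16. ]
S jun [425.7 225.7  12. ]
```

```bash
cat >> h.py <<'E'
def down(yaw): # deg, tool x along yaw, z down
    c,s=np.cos(np.radians(yaw)),np.sin(np.radians(yaw));return np.array([[c,s,0],[s,-c,0],[0,0,-1.]])
def delta(pos,yaw):
    s=env.read_state();R0=R.from_rotvec(s["ee_rot"]).as_matrix()
    t=R0.T@(np.array(pos)-s["eef_pos"])/10;w=R.from_matrix(R0.T@down(yaw)).as_rotvec(degrees=True)
    print("D",np.round(t,2),np.round(w,1),"at",np.round(s["eef_pos"],1),"x yaw",round(np.degrees(np.arctan2(R0[1,0],R0[0,0])),1),"j",np.round(s["joint_positions"],2),"F",np.round(s["force"],1),"gw",round(s["grip_width"],1),"t",round(s["time_s"],1))
E
python3 -c "
from h import *
print(env.tip_reach);delta((560,-130,300),-14);print(env.get_calibration('wrist'))"
```

```text
25.0
D [ 44.52 -16.1   -4.4 ] [-0.1  0.  40.2] at [ 231.4 -470.9  255.8] x yaw 26.2 j [-1.11  0.24 -0.01  1.32  0.    1.57] F [ 0.9  0.2 -0.3] gw 85.7 t 0.1
{'K': array([[291.66423411,   0.        , 319.3016302 ],
       [  0.        , 291.66423411, 205.4247257 ],
       [  0.        ,   0.        ,   1.        ]]), 'world_to_cam': array([[ 4.41406997e-01, -8.97305097e-01, -1.85083388e-03,
        -5.23522909e+02],
       [-8.60449380e-01, -4.23860037e-01,  2.82788849e-01,
        -3.72927775e+01],
       [-2.54532370e-01, -1.23232428e-01, -9.59180401e-01,
         3.81989297e+02],
       [ 0.00000000e+00,  0.00000000e+00,  0.00000000e+00,
         1.00000000e+00]])}
```

carry_out --deltas "47 -18 -6 0 0 40;47 -18 -6 0 0 40;47 -18 -6 0 0 40;47 -18 -6 0 0 40;47 -18 -6 0 0 40;47 -18 -6 0 0 40;47 -18 -6 0 0 40;47 -18 -6 0 0 40;47 -18 -6 0 0 40;47 -18 -6 0 0 40;47 -18 -6 0 0 40;47 -18 -6 0 0 40" --hand -1

```text
time_s: 1.1
eef_pos: [550.8, -129.0, 312.3]
ee_rot: [-3.117, 0.363, 0.0]
force: [1.4, -0.7, -0.7]
grip_width: 85.4
gripper_force: 0.0
```

carry_out --deltas "0 0 0 0 0 0;0 0 0 0 0 0;0 0 0 0 0 0"

```text
time_s: 1.35
eef_pos: [549.4, -131.3, 311.6]
ee_rot: [-3.117, 0.368, 0.002]
force: [0.4, -0.0, -0.1]
grip_width: 85.7
gripper_force: 0.0
```

```bash
python3 -c "
from h import *
import pickle
delta((644,-158.5,165),-14)
c=env.get_calibration('wrist');im=env.capture('wrist');cv2.imwrite('pics/w1.png',im);pickle.dump(c,open('w1.pkl','wb'))"
```

```text
D [ 9.85  0.49 14.64] [-0.2  0.1  0.5] at [ 549.4 -131.3  311.6] x yaw -13.5 j [-0.24  0.3   0.21  1.48  0.    3.14] F [ 0.4 -0.  -0.1] gw 85.7 t 1.4
```

View pics/w1.png

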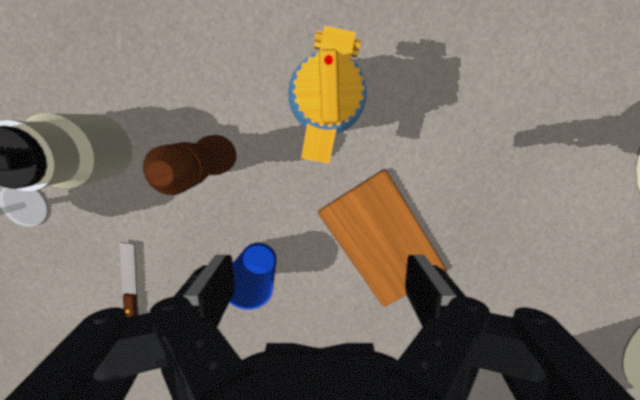

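The wrist view shows the wing top's centre at about (330,87), the red dot at (328,60) and the tab's end from (303,160) to (329,163). Joint 6 is now at its limit, so I'll use the half-turned grasp (yaw about 166). I'll combine all three views.

Run:
```python
from h import *
import pickle
np.set_printoptions(precision=1,suppress=True)
w=pickle.load(open('w1.pkl','rb'));t,s=C["top"],C["scene"]
print("wing",tri([(w,(330,87)),(t,(413.6,136.6)),(s,(195,195.6))]),atz(w,(330,87),160))
e1,e2=atz(w,(329,50),160),atz(w,(330.5,122.5),160);d=e1-e2;print("wing len,yaw",np.hypot(*d[:2]),np.degrees(np.arctan2(d[1],d[0])))
l,r=atz(w,(303,160),121),atz(w,(329,163),121);print("tab",l,r,(l+r)/2)
print("tab tri",tri([(w,(316,161.5)),(t,(397.5,168)),(s,(226,190.5))]))
im=cv2.imread("pics/w1.png")
b=[atz(w,p,14) for p in [(319,212),(385,170),(449,266),(387,305)]];print("board",np.mean(b,0),b)
# wing direction in top view
a=atz(t,(370+45.4,105+18.3),160)-atz(t,(370+41.6,105+45),160);print(np.degrees(np.arctan2(a[1],a[0])),np.hypot(*a[:2]))
```

```text
wing [ 643.7 -161.2  154.8] [ 643.5 -161.9  160. ]
wing len,yaw 58.54385162469544 -11.597000069797025
tab [ 583.2 -120.   121. ] [ 573.7 -146.1  121. ] [ 578.4 -133.   121. ]
tab tri [ 579.9 -132.7  117.1]
board [ 419.6 -204.3   14. ] [array([ 489.5, -114.5,   14. ]), array([ 529.3, -221.8,   14. ]), array([ 354. , -294.5,   14. ]), array([ 305.6, -186.6,   14. ])]
-9.626405468110136 57.334643480411174
```

carry_out --deltas "7 0.5 0 0 0 -90;7 0.5 0 0 0 -90;7 0.5 0 0 0 -90;7 0.5 0 0 0 -90;7 0.5 0 0 0 -90;7 0.5 0 0 0 -90;7 0.5 0 0 0 -90;7 0.5 0 0 0 -90;7 0.5 0 0 0 -90;7 0.5 0 0 0 -90;7 0.5 0 0 0 -90;7 0.5 0 0 0 -90"

```text
time_s: 2.4
eef_pos: [615.5, -154.2, 312.4]
ee_rot: [-2.529, -1.86, -0.003]
force: [0.4, -0.1, -0.4]
grip_width: 85.4
gripper_force: 0.0
```

carry_out --deltas "0 0 0 0 0 -90;0 0 0 0 0 -90;0 0 0 0 0 -90;0 0 0 0 0 -90;0 0 0 0 0 -90;0 0 0 0 0 -90;0 0 0 0 0 -90;0 0 0 0 0 -90;0 0 0 0 0 -90;0 0 0 0 0 -90;0 0 0 0 0 -90;0 0 0 0 0 -90"

```text
time_s: 3.4
eef_pos: [615.6, -154.2, 312.4]
ee_rot: [-0.583, -3.087, -0.005]
force: [-0.1, -0.4, 0.1]
grip_width: 85.4
gripper_force: 0.0
```

```bash
python3 -c "
from h import *
delta((644,-159,210),166)"
```

```text
D [-2.83  0.56 10.24] [ 0.2 -0.  -7.4] at [ 615.6 -154.2  312.4] x yaw 158.6 j [-0.25  0.43  0.41  1.55  0.    0.13] F [-0.1 -0.4  0.1] gw 85.4 t 3.4
```

carry_out --deltas "-2.8 0.5 5 0 0 -10.4;-2.8 0.5 8 0 0 -10.4;-2.8 0.5 10 0 0 -10.4;-2.8 0.5 12 0 0 -10.4;-2.8 0.5 13.5 0 0 -10.4;-2.8 0.5 14.5 0 0 -10.4;-2.8 0.5 14.7 0 0 -10.4;-2.8 0.5 14.7 0 0 -10.4;-2.8 0.5 14.7 0 0 -10.4"

```text
time_s: 4.15
eef_pos: [644.8, -158.4, 166.4]
ee_rot: [0.307, 3.125, 0.005]
force: [-0.2, 0.5, 0.2]
grip_width: 85.3
gripper_force: 0.0
```

carry_out --deltas "0 0 0 0 0 0;0 0 0 0 0 0;0 0 0 0 0 0;0 0 0 0 0 0;0 0 0 0 0 0;0 0 0 0 0 0;0 0 0 0 0 0;0 0 0 0 0 0" --hand 1 --newtons 70

```text
time_s: 4.82
eef_pos: [644.1, -161.1, 166.1]
ee_rot: [0.31, 3.126, -0.005]
force: [-4.6, -15.6, 5.4]
grip_width: 14.4
gripper_force: 69.9
```

```bash
python3 -c "
from h import *
delta((644,-160,165),169);print(env.read_state()['wrist_torque'])
cv2.imwrite('pics/s2.png',np.hstack([cv2.resize(env.capture('scene')[130:260,130:280],None,fx=2.5,fy=2.5),cv2.resize(env.capture('top')[60:190,340:490],None,fx=2.5,fy=2.5)]))"
```

```text
D [0.04 0.11 0.11] [-0.2  0.1 -0.3] at [ 644.1 -161.1  166.1] x yaw 168.7 j [-0.24  0.51  0.18  1.23 -0.   -0.05] F [ -4.6 -15.6   5.4] gw 14.4 t 4.8
[-3.06241446  1.00750781  0.16060082]
```

View pics/s2.png

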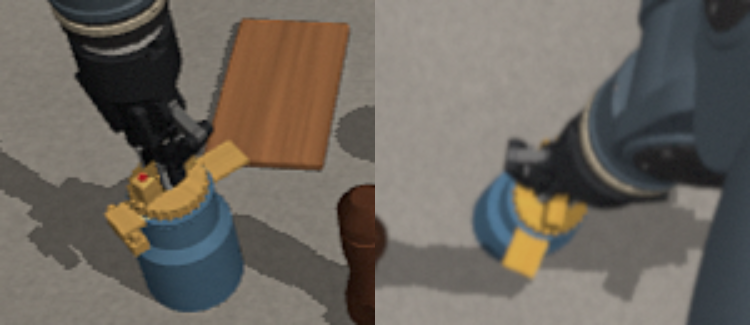

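carry_out --deltas "0 -0.25 0 0 0 0;0 -0.25 0 0 0 -6;0 -0.25 0 0 0 -12;0 -0.25 0 0 0 -18;0 -0.25 0 0 0 -24;0 -0.25 0 0 0 -30;0 -0.25 0 0 0 -36;0 -0.25 0 0 0 -42;0 -0.25 0 0 0 -48;0 -0.25 0 0 0 -54;0 -0.25 0 0 0 -60;0 -0.25 0 0 0 -60"

```text
time_s: 5.92
eef_pos: [643.8, -161.4, 166.1]
ee_rot: [-1.306, 2.856, 0.001]
force: [-3.7, -4.4, 6.9]
grip_width: 14.2
gripper_force: 70.2
```

```bash
python3 -c "
from h import *
delta((644,-160,165),229);print(env.read_state()['wrist_torque'])"
```

```text
D [-0.12  0.08  0.11] [0.  0.1 0.1] at [ 643.8 -161.4  166.1] x yaw -130.9 j [-0.25  0.51  0.18  1.23  0.   -1.1 ] F [-3.7 -4.4  6.9] gw 14.2 t 5.9
[-1.0830404   1.03764676  0.13738653]
```

carry_out --deltas "0 0 0 0 0 -6.5;0 0 0 0 0 -13;0 0 0 0 0 -19.5;0 0 0 0 0 -26;0 0 0 0 0 -32.5;0 0 0 0 0 -39;0 0 0 0 0 -45.5;0 0 0 0 0 -52;0 0 0 0 0 -58.5;0 0 0 0 0 -65;0 0 0 0 0 -71;0 0 0 0 0 -74"

```text
time_s: 6.92
eef_pos: [643.5, -161.7, 166.1]
ee_rot: [2.762, -1.497, 0.0]
force: [-4.7, -5.9, 6.8]
grip_width: 14.8
gripper_force: 70.3
```

carry_out --deltas "0 0 0 0 0 0;0 0 0 0 0 0"

```text
time_s: 7.08
eef_pos: [643.5, -161.7, 166.1]
ee_rot: [2.758, -1.504, -0.0]
force: [-5.3, -6.5, 7.2]
grip_width: 14.1
gripper_force: 70.3
```

```bash
python3 -c "
from h import *
delta((644,-160,165),303);print(env.read_state()['wrist_torque'])"
```

```text
D [-0.11 -0.14  0.11] [ 0.  -0.  -0.2] at [ 643.5 -161.7  166.1] x yaw -57.2 j [-0.25  0.51  0.18  1.23 -0.   -2.39] F [-5.3 -6.5  7.2] gw 14.1 t 7.1
[-1.58894908  1.30896621  0.12433864]
```

carry_out --deltas "0 0 0 0 0 0;0 0 0 0 0 0;0 0 0 0 0 0;0 0 0 0 0 0;0 0 0 0 0 0;0 0 -3 0 0 0;0 0 -6 0 0 0;0 0 -9 0 0 0;0 0 -12 0 0 0;0 0 -12 0 0 0" --hand -1

```text
time_s: 7.92
eef_pos: [645.7, -160.8, 291.5]
ee_rot: [-2.754, 1.501, -0.012]
force: [-0.1, 0.3, -0.2]
grip_width: 85.6
gripper_force: 0.0
```

carry_out --deltas "-46.1 -1 0 0 0 100;-46.1 -1 0 0 0 100;-46.1 -1 0 0 0 100;-46.1 -1 0 0 0 100;-46.1 -1 0 0 0 100;-46.1 -1 0 0 0 100;-46.1 -1 0 0 0 100;-46.1 -1 0 0 0 100;-46.1 -1 0 0 0 100;-46.1 -1 0 0 0 100;-46.1 -1 0 0 0 100;-46.1 -1 0 0 0 100"

```text
time_s: 8.92
eef_pos: [401.8, 233.1, 286.3]
ee_rot: [-1.119, 2.933, 0.005]
force: [0.3, 0.7, -0.2]
grip_width: 85.1
gripper_force: 0.0
```

carry_out --deltas "0 0 0 0 0 44;0 0 0 0 0 44;0 0 0 0 0 44;0 0 0 0 0 44;0 0 0 0 0 44;0 0 0 0 0 44;0 0 0 0 0 44;0 0 0 0 0 44"

```text
time_s: 9.58
eef_pos: [403.3, 231.4, 286.2]
ee_rot: [0.051, 3.141, 0.005]
force: [0.9, 0.5, -0.4]
grip_width: 85.1
gripper_force: 0.0
```

```bash
python3 -c "
from h import *
import pickle
delta((402,231,120),159.3)
cv2.imwrite('pics/t3.png',env.capture('top'))
c=env.get_calibration('wrist');im=env.capture('wrist');cv2.imwrite('pics/w3.png',im);pickle.dump(c,open('w3.pkl','wb'))
z=cv2.resize(cv2.imread('pics/t3.png')[105:175,370:450],(400,350),interpolation=cv2.INTER_CUBIC)
cv2.imwrite('pics/c3.png',np.vstack([im,np.hstack([z,np.zeros((350,240,3),np.uint8)])])[:600])"
```

```text
D [ 0.14 -0.1  16.62] [ 0.2  0.  18.8] at [403.3 231.4 286.2] x yaw 178.1 j [ 0.52  0.12 -0.08  1.36  0.    0.55] F [ 0.9  0.5 -0.4] gw 85.1 t 9.6
```

View pics/c3.png

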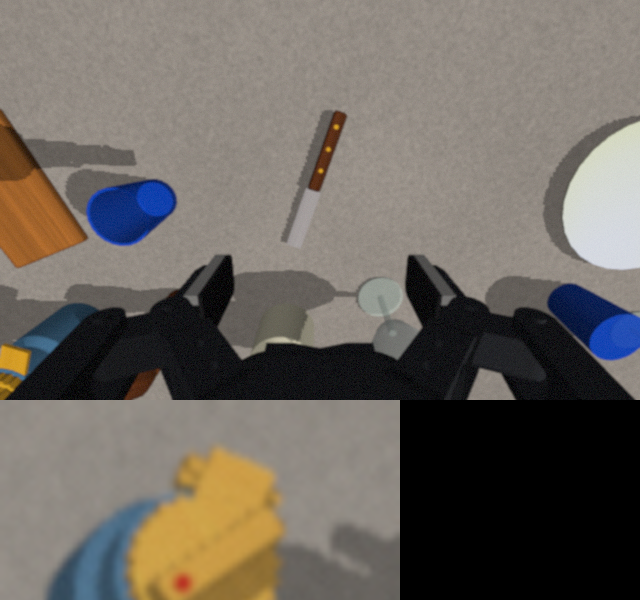

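The wrist view shows the knife tip at (293,244), the handle end at (339,113) and the blade junction at (316,190). In the crop the cap has turned, with the red dot at top-camera pixel (406.6,141.4).

Run:
```python
from h import *
import pickle
np.set_printoptions(precision=1,suppress=True)
w=pickle.load(open('w3.pkl','rb'));t,s=C["top"],C["scene"]
for n,a,b,c,z in [("tip",(293,244),(257.2,204.5),(372.3,245.3),9),("end",(339,113),(228.7,280.2),(426.5,196.5),16),("jun",(316,190),(243.1,238.7),(398.9,221.7),12)]:
    print(n,atz(w,a,z),tri([(w,a),(t,b),(s,c)]),tri([(w,a),(t,b)]))
d=atz(t,(406.6,141.4),160);v=d[:2]-[643.7,-161.5];print("dot",d,np.hypot(*v),np.degrees(np.arctan2(v[1],v[0])))
d=atz(t,(416.2,126.2),160);v=d[:2]-[643.7,-161.5];print("dot0",d,np.hypot(*v),np.degrees(np.arctan2(v[1],v[0])))
```

```text
tip [507.3 191.3   9. ] [507.9 191.1   4.5] [506.8 190.8   9.4]
end [324.8 260.9  16. ] [323.6 261.8   9.7] [324.3 260.3  15.1]
jun [425.7 228.1  12. ] [424.5 226.   10.8] [424.2 226.2  13.2]
dot [ 632.6 -143.7  160. ] 20.946498334198356 121.98813470819476
dot0 [ 664.7 -165.   160. ] 21.250674317494546 -9.398128320808384
```

carry_out --deltas "0.15 0 4 0 0 7;0.15 0 8 0 0 14;0.15 0 12 0 0 19;0.15 0 16 0 0 19;0.15 0 20 0 0 19;0.15 0 22.5 0 0 19;0.15 0 24 0 0 19;0.15 0 25 0 0 19;0.15 0 25.6 0 0 19;0.15 0 25.8 0 0 19;0.15 0 25.8 0 0 19"

```text
time_s: 10.6
eef_pos: [402.2, 232.2, 28.2]
ee_rot: [0.571, 3.089, 0.005]
force: [-0.1, 0.9, -0.5]
grip_width: 85.6
gripper_force: 0.0
```

carry_out --deltas "0 0 0 0 0 0;0 0 0 0 0 0;0 0 0 0 0 0;0 0 0 0 0 0;0 0 0 0 0 0;0 0 0 0 0 0;0 0 0 0 0 0;0 0 0 0 0 0;0 0 0 0 0 0" --hand 1 --newtons 110

```text
time_s: 11.35
eef_pos: [402.2, 232.3, 29.0]
ee_rot: [0.572, 3.088, 0.006]
force: [-3.0, -0.9, 9.2]
grip_width: 15.2
gripper_force: 108.2
```

```bash
python3 -c "
from h import *
delta((402,231,27.5),159)"
```

```text
D [-0.03 -0.13  0.15] [ 0.2 -0.   0. ] at [402.2 232.3  29. ] x yaw 159.0 j [ 0.52  0.33 -0.53  0.7   0.    0.89] F [-3.  -0.9  9.2] gw 15.2 t 11.3
```

carry_out --deltas "0 0 -2 0 0 0;0 0 -5 0 0 0;0 0 -9 0 0 0;0 0 -13 0 0 0;0 0 -17 0 0 0;-16.2 -27.4 -17 0 0 2.3;-16.2 -27.4 -17 0 0 2.3;-16.2 -27.4 -17 0 0 2.3;-16.2 -27.4 -17 0 0 2.3;-16.2 -27.4 -17 0 0 2.3;-16.2 -27.4 -17 0 0 2.3;-16.2 -27.4 -17 0 0 2.3"

```text
time_s: 12.35
eef_pos: [450.3, -58.0, 197.6]
ee_rot: [0.634, 3.077, 0.005]
force: [1.4, 1.0, -0.7]
grip_width: 14.8
gripper_force: 108.2
```

carry_out --deltas "0 0 2 0 0 0;0 0 4 0 0 0;0 0 6 0 0 0;0 0 6.5 0 0 0;0 0 6.5 0 0 0;0 0 6.5 0 0 0"

```text
time_s: 12.85
eef_pos: [450.7, -55.6, 132.9]
ee_rot: [-0.634, -3.077, -0.005]
force: [0.6, -0.3, -1.9]
grip_width: 14.6
gripper_force: 108.3
```

```bash
python3 -c "
from h import *
import pickle
delta((455.5,-81,131.5),156.7)
s=env.capture('scene');t=env.capture('top');cv2.imwrite('pics/s4.png',s);cv2.imwrite('pics/t4.png',t)
cv2.imwrite('pics/c4.png',np.hstack([cv2.resize(s[140:240,170:270],(400,400),interpolation=cv2.INTER_CUBIC),cv2.resize(t[110:210,330:430],(400,400),interpolation=cv2.INTER_CUBIC)]))"
```

```text
D [-1.45 -2.15  0.13] [ 0.2 -0.   0. ] at [450.7 -55.6 132.9] x yaw 156.7 j [-0.12  0.2  -0.4   0.97  0.    0.28] F [ 0.6 -0.3 -1.9] gw 14.6 t 12.8
```

View pics/c4.png

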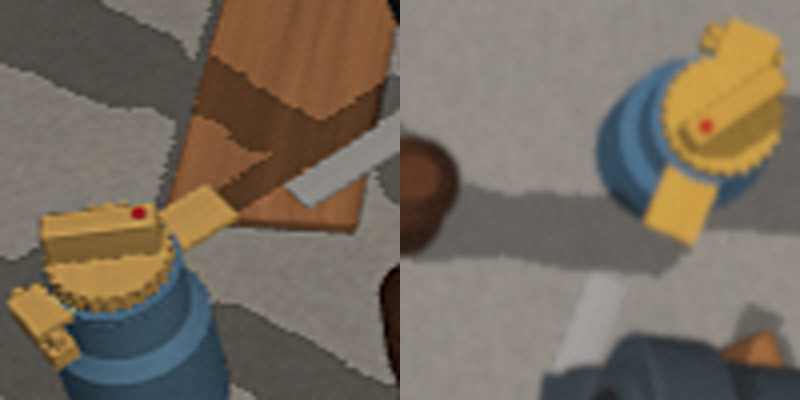

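The blade is straight in the grip. Its tip is at top (381.5,179.5), scene (244.5,189.5), just short of the tab end at top (397.5,168.8).

```bash
python3 -c "
from h import *
print(tri([(C['top'],(381.5,179.5)),(C['scene'],(244.5,189.5))]),atz(C['top'],(381.5,179.5),113),atz(C['scene'],(244.5,189.5),113))
print('expected',450.7+115*.918,-55.6-115*.396,132.9-21)"
```

```text
[556.91836567 -99.2033167  111.41287276] [556.64312137 -98.52185096 113.        ] [558.06886466 -98.57154744 113.        ]
expected 556.27 -101.14 111.9
```

carry_out --deltas "0 -1.2 0 0 0 0;0 -2.3 0 0 0 0;0 -2.3 0 0 0 0;-1.5 -2.3 0 0 0 0;-3 -2.3 0 0 0 0;-4.3 -2.3 0 0 0 0;-5.3 -2.3 0 0 0 0;-5.7 -2.3 0 0 0 0;-5.7 -2.3 0 0 0 0;-5.7 -2.3 0 0 0 0"

```text
time_s: 13.78
eef_pos: [493.4, -99.2, 132.2]
ee_rot: [-0.634, -3.076, -0.005]
force: [-0.4, -0.3, -0.2]
grip_width: 14.6
gripper_force: 108.3
```

```bash
python3 -c "
from h import *
delta((0,0,131.5),156.7)
s=env.capture('scene');t=env.capture('top')
cv2.imwrite('pics/c5.png',np.hstack([cv2.resize(s[140:240,170:270],(400,400),interpolation=cv2.INTER_CUBIC),cv2.resize(t[110:210,330:430],(400,400),interpolation=cv2.INTER_CUBIC)]))"
```

```text
D [ 49.24 -10.41   0.1 ] [ 0.2 -0.1 -0. ] at [493.4 -99.2 132.2] x yaw 156.7 j [-0.2   0.28 -0.29  1.    0.    0.21] F [-0.4 -0.3 -0.2] gw 14.6 t 13.8
```

View pics/c5.png

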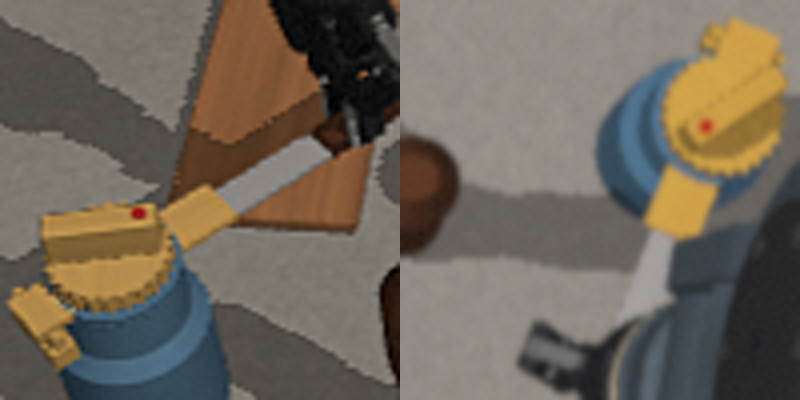

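carry_out --deltas "0 0 -0.35 0 0 0;0 0 -1.15 0 0 0;-0.14 0 -1.95 0 0 0;-0.32 0 -2.75 0 0 0;-0.55 0 -3.5 0 0 0;-0.85 0 -4.25 0 0 0;-1.23 0 -4.95 0 0 0;-1.23 0 -4.95 0 0 0"

```text
time_s: 14.55
eef_pos: [506.7, -104.9, 183.5]
ee_rot: [0.634, 3.074, 0.005]
force: [-0.5, -0.1, -1.1]
grip_width: 14.8
gripper_force: 108.1
```

```bash
python3 -c "
from h import *
delta((0,0,131.5),156.7);print(env.read_state()['wrist_torque'])
s=env.capture('scene');t=env.capture('top')
cv2.imwrite('pics/c6.png',np.hstack([cv2.resize(s[120:240,170:290],(400,400),interpolation=cv2.INTER_CUBIC),cv2.resize(t[110:210,330:430],(400,400),interpolation=cv2.INTER_CUBIC)]))"
```

```text
D [ 50.7  -10.43   5.05] [ 0.2  0.1 -0. ] at [ 506.7 -104.9  183.5] x yaw 156.7 j [-0.21  0.26 -0.18  1.13  0.    0.2 ] F [-0.5 -0.1 -1.1] gw 14.8 t 14.6
[0.05021009 0.12554943 0.0089058 ]
```

View pics/c6.png

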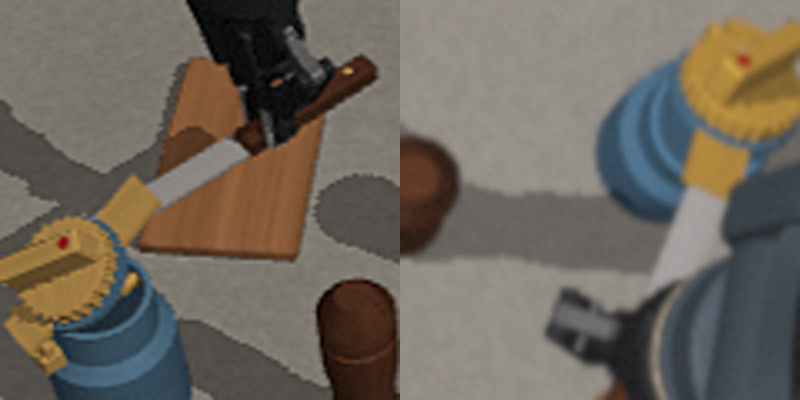

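carry_out --deltas "-0.43 0 -0.68 0 0 0;-0.92 0 -1.31 0 0 0;-1.46 0 -1.91 0 0 0;-2.06 0 -2.45 0 0 0;-2.69 0 -2.94 0 0 0;-3.37 0 -3.37 0 0 0;-4.08 0 -3.74 0 0 0;-4.82 0 -4.05 0 0 0;-5.4 0 -4.2 0 0 0;-5.4 0 -4.2 0 0 0;-5.4 0 -4.2 0 0 0"

```text
time_s: 15.57
eef_pos: [555.3, -126.0, 223.6]
ee_rot: [0.634, 3.076, 0.005]
force: [-0.2, 0.3, -0.8]
grip_width: 14.9
gripper_force: 108.2
```

```bash
python3 -c "
from h import *
delta((0,0,131.5),156.7);print(env.read_state()['wrist_torque'])
s=env.capture('scene');t=env.capture('top')
cv2.imwrite('pics/c7.png',np.hstack([cv2.resize(s[120:240,150:270],(400,400),interpolation=cv2.INTER_CUBIC),cv2.resize(t[70:190,340:460],(400,400),interpolation=cv2.INTER_CUBIC)]))"
```

```text
D [ 55.99 -10.41   9.18] [ 0.2 -0.   0. ] at [ 555.3 -126.   223.6] x yaw 156.7 j [-0.22  0.33  0.03  1.27  0.    0.18] F [-0.2  0.3 -0.8] gw 14.9 t 15.6
[ 0.00085823  0.01437352 -0.00945711]
```

View pics/c7.png

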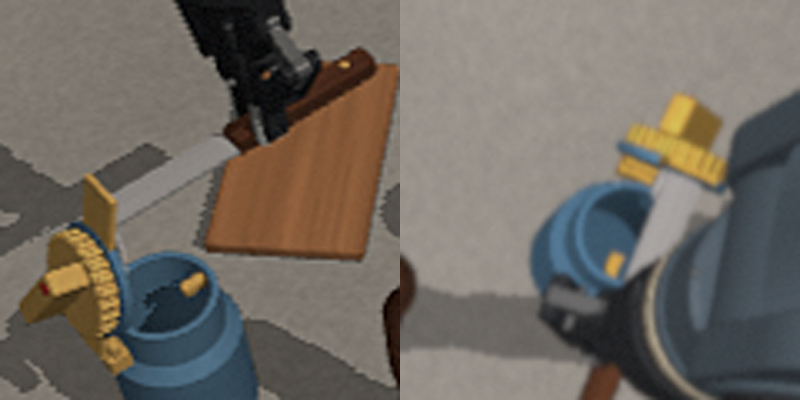

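carry_out --deltas "2 0 0 0 0 0;5 0 0 0 0 0;8.5 0 0 0 0 0;12 0 0 0 0 0;14 -3 0 0 0 -7;16.4 -6 2 0 0 -14;16.4 -10 4 0 0 -21;16.4 -13.3 6 0 0 -28;16.4 -13.3 8 0 0 -35;16.4 -13.3 10.3 0 0 -43.3;16.4 -13.3 10.3 0 0 -43.3;16.4 -13.3 10.3 0 0 -43.3"

```text
time_s: 16.67
eef_pos: [350.3, -182.6, 119.5]
ee_rot: [0.548, -3.093, -0.007]
force: [0.2, 0.1, -0.8]
grip_width: 15.0
gripper_force: 108.3
```

carry_out --deltas "0 0 0 0 0 0;0 0 0 0 0 0"

```text
time_s: 16.83
eef_pos: [352.1, -183.0, 121.1]
ee_rot: [-0.543, 3.092, 0.003]
force: [-0.2, 0.7, -1.0]
grip_width: 14.6
gripper_force: 108.3
```

```bash
python3 -c "
from h import *
delta((405,-206,44),200)
s=env.capture('scene');t=env.capture('top')
cv2.imwrite('pics/c8.png',np.hstack([cv2.resize(s[90:270,130:310],(400,400),interpolation=cv2.INTER_CUBIC),cv2.resize(t[120:300,340:520],(400,400),interpolation=cv2.INTER_CUBIC)]))"
```

```text
D [-4.17 -3.98  7.71] [ 0.1  0.2 -0.1] at [ 352.1 -183.   121.1] x yaw -160.1 j [-0.48  0.12 -0.54  0.91  0.   -0.83] F [-0.2  0.7 -1. ] gw 14.6 t 16.8
```

View pics/c8.png

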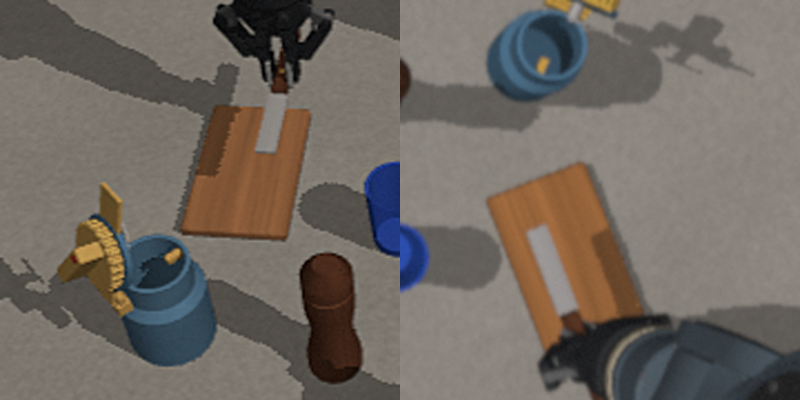

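carry_out --deltas "-2 -2 2 0 0 0;-4.2 -4 4 0 0 0;-4.2 -4 5.5 0 0 0;-4.2 -4 6.5 0 0 0;-4.2 -4 7.1 0 0 0;-4.2 -4 7.4 0 0 0;-4.2 -4 7.6 0 0 0;-4.2 -4 7.7 0 0 0;-4.2 -4 7.7 0 0 0;-4.2 -4 7.7 0 0 0"

```text
time_s: 17.77
eef_pos: [405.0, -206.0, 44.0]
ee_rot: [-0.545, 3.092, 0.004]
force: [0.1, 0.6, -0.3]
grip_width: 15.0
gripper_force: 108.3
```

```bash
python3 -c "
from h import *
delta((405,-206,44),200)"
```

```text
D [ 0.  0. -0.] [ 0.1  0.1 -0. ] at [ 405. -206.   44.] x yaw -160.0 j [-0.47  0.3  -0.53  0.73  0.   -0.82] F [ 0.1  0.6 -0.3] gw 15.0 t 17.8
```

carry_out --deltas "0 0 0.05 0 0 0;0 0 0.1 0 0 0;0 0 0.1 0 0 0;0 0 0.1 0 0 0"

```text
time_s: 18.1
eef_pos: [405.0, -206.0, 43.0]
ee_rot: [-0.545, 3.092, 0.004]
force: [-1.4, 1.2, 5.7]
grip_width: 14.6
gripper_force: 109.3
```

carry_out --deltas "0 0 0.05 0 0 0;0 0 0.1 0 0 0;0 0 0.1 0 0 0;0 0 0.1 0 0 0"

```text
time_s: 18.43
eef_pos: [405.0, -206.0, 42.9]
ee_rot: [-0.545, 3.091, 0.003]
force: [-5.7, 2.5, 21.7]
grip_width: 14.4
gripper_force: 111.5
```

Contact with the board. I'll ease off slightly, let go and retreat upward.

carry_out --deltas "0 0 -0.1 0 0 0;0 0 -0.1 0 0 0;0 0 -0.1 0 0 0"

```text
time_s: 18.68
eef_pos: [405.0, -206.0, 43.0]
ee_rot: [-0.545, 3.092, 0.004]
force: [-1.1, 1.3, 10.4]
grip_width: 15.1
gripper_force: 109.7
```

carry_out --deltas "0 0 0 0 0 0;0 0 0 0 0 0;0 0 0 0 0 0;0 0 0 0 0 0;0 0 0 0 0 0;0 0 0 0 0 0;0 0 -2 0 0 0;0 0 -5 0 0 0;0 0 -9 0 0 0;0 0 -13 0 0 0;0 0 -17 0 0 0;0 0 -17 0 0 0" --hand -1

```text
time_s: 19.68
eef_pos: [407.2, -207.7, 219.3]
ee_rot: [-0.544, 3.085, -0.005]
force: [0.5, 0.5, 0.3]
grip_width: 85.6
gripper_force: 0.0
```

carry_out --deltas "10 8 0 0 0 0;10 8 0 0 0 0;10 8 0 0 0 0;10 8 0 0 0 0;10 8 0 0 0 0;10 8 0 0 0 0"

```text
time_s: 20.18
eef_pos: [283.7, -165.7, 212.8]
ee_rot: [-0.545, 3.091, 0.003]
force: [-0.6, 0.4, 0.4]
grip_width: 84.9
gripper_force: 0.0
```

```bash
python3 -c "
from h import *
delta((405,-206,44),200)
s=env.capture('scene');t=env.capture('top');cv2.imwrite('pics/t9.png',t)
cv2.imwrite('pics/c9.png',np.hstack([cv2.resize(s[90:330,130:460],(400,291)),cv2.resize(t[100:300,160:460],(400,291),interpolation=cv2.INTER_CUBIC)]))
w=t
"
```

```text
D [-9.97 -7.95 16.9 ] [ 0.1  0.2 -0. ] at [ 283.7 -165.7  212.8] x yaw -160.0 j [-0.53 -0.08 -0.48  1.17  0.   -0.88] F [-0.6  0.4  0.4] gw 84.9 t 20.2
```

View pics/c9.png

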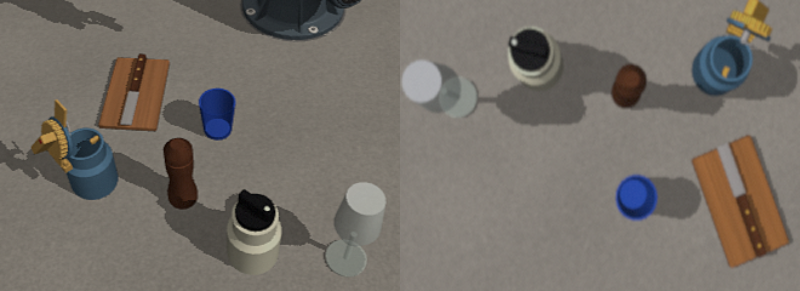

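The knife lies flat and centred on the board, the lid stands open at roughly 75°, and the bystanders haven't moved. That was my last picture, so I'm handing in.

```bash
python3 -c "
from bench import env
print(env.finish_job())"
```

```text
the job is handed in; nothing more can be done
None
```

The job is handed in at about 20 s of the 72 s: the cap is unscrewed to about 2.5 rad, the knife levered the lid to about 73° (1.28 rad), and it now lies flat on the board with the bystanders where they stood; these are my own measurements, as no verdict came back.

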